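Zero a film applicator and back its gap dial off four clicks

TASK

Set the gap of the film applicator: turn its dial clockwise until the blade seats on the glass slide and the dial comes firmly up against its stop, without forcing it, then turn it back counter-clockwise exactly four clicks and let go. Leave the things round it where they are.

Things in the scene. Friction and masses are not known exactly. Their poses are not given: they have to be found in the camera images.
- applicator: film applicator, fixed to the bench: grey base plate 150 x 110 mm (x, y), 16 mm high; white pillar 72 x 80 mm up to 66 mm, under the dial; in front of it a steel blade over a glass slide. Origin: centre of the underside; +x points from the slide towards the pillar, z up. The vertical dial axis is 30 mm from the origin along +x. A microscope 0.5 m tall stands at x 0.3 to 0.9, y 0.16 to 0.38
- dial_grip (a point): point on the dial's axis, 104 mm above the bench, in the middle of the black bar by which the dial is turned; it turns with the dial: x along the bar, towards the end with the white line, z up. The bar is 44 mm long, 14 wide, 28 high, its top 114 mm above the bench; it stands on a disc of 29 mm radius, whose top is 86 mm above the bench
- dial_axis (a point): fixed point on the dial's axis, on top of the aluminium collar (34 mm radius, 75 mm above the bench). The dial has 18 clicks a turn, 20 degrees each; leaving a click takes about 0.06 N m, and a released dial drops into the nearest click. The stop is 1 to 5 clicks clockwise (from above) of the start and cannot be seen; the fourth click back is 80 degrees counter-clockwise of it
- gap (a joint): height of the blade above the glass slide in m (lift of the hidden screw spindle that carries it): 0 with the dial at its stop, 0.00002 more for each click counter-clockwise, far too little to see or measure; 0.00008 is wanted. The angle of the stop varies with the slide's thickness, and the ticks on the collar do not show it
- seat_load (a joint): how far the springy seat under the dial is wound up by the torque on the dial, in rad: 0 unloaded, positive when urged clockwise, 0.01 for every 0.03 N m; the whole dial turns with it. Clicking over gives up to about 0.03; firmly against the stop is 0.04 (0.12 N m) or more held for a moment; above 0.13 (0.39 N m) the blade is forced and damages the slide
- immersion_oil: bystander: small brown bottle with a dark cap, 23 mm across, 58 mm high, standing loose to the left of the applicator; origin at the centre of its underside
- petri_1: bystander: round clear dish, 60 mm across, 16 mm high, loose to the right of the applicator; origin at the centre of its underside
- coverglass_box: bystander: small white carton, 30 x 50 x 14 mm, loose behind the applicator; origin at the centre of its underside

How it is judged:
By the outcome, as a careful person would: the job done as asked, in the order asked, and still so for the second after the job is handed in, with the robot touching nothing.
It also fails if it takes over 64 s, if anything falls off the work surface, if the arm or the gripper's body presses on something with over 40 N, if the wrist force passes 120 N, or if a joint passes its speed limit or range.

ROBOT

A 6-joint arm with a two-finger parallel gripper is mounted at the origin on a cart in front of the work surface, level with it; the furniture and walls round the work are solid. World frame = base frame: x ahead of the robot, y to its left, z up, the work surface at z = 0. Lengths are in m, angles in degrees, forces in N, time in s.
With the tool pointing down it reaches from about 0.4 to 0.825 m from the base axis. Payload 7 kg.
Tool frame: the origin (TCP) lies midway between the tips of the shut fingers; the grasp point (between the pads) lies 19 mm behind it; z points along the fingers, y is the line along which they close (so a half turn about z gives the same grasp; the last joint's range is limited). The gripper opens to 88 mm and grips with 3 to 60 N. Pads are 19 mm wide; open, the fingers measure 130 mm over their backs; the gripper's body (78 mm by 193 mm) begins 47 mm behind the grasp point.
Start: joints at [-49.727, 20.546, 0.682, 0, -70.136, -16.507], TCP at [0.272, -0.618, 0.227] pointing down, gripper open.
Joint ranges: [-176.03, 176.03], [-82.01, 121.73], [-58.28, 71.71], [-173.87, 95.51], [-174.79, -0.11], [-173.66, 173.66]. Speed limits (degrees/s): [136.94, 136.94, 172.46, 180, 180, 180].

INTERFACE

Orientations are given as [roll, pitch, yaw] about the fixed x, y, z axes, in that order (R = Rz(yaw) Ry(pitch) Rx(roll)).
In Python, from plant import r gives the robot as it stands.
- The arm moves only by the tool drive_tool, never from a script. Its argument "commands" is a list of rows, each an object of numbers: "hand": the closure, from 0 (fully open) to 1 (shut); "tx", "ty", "tz": the shift along the world's x, y, z scaled (see below); "turn": the turn about the world's z scaled (see below). A call has 1 to 10 rows; each row is the pose to reach, as a shift and turn from the pose commanded when the call began; what a row does not reach only later rows make up. The controller multiplies each number of a shift by 0.6 m and each number of a turn by 90 degrees. A row lasts 1/10 s, in which the tool goes at most 50 mm and 8.59 degrees, less where a joint would pass 70% of its speed; a pose out of reach is approached as far as the arm can. A call with a number of a shift or a turn outside -1 to 1 is refused whole. A call with a gripper value outside its range is refused whole. The fingers move at their own pace and stop on an object; "grip_force" is the grip in N (left out, the last holds). Time passes only in rows, so rows that repeat a pose let the fingers close. It gives the time, the measured TCP pose, the force, the opening and the grip force at its end, in the units of the state.
- r.get_state(): the state, without advancing time (a new reading comes with each control period).
- r.capture(name): name is "side" or "top" or "wrist"; returns a dict with "frame" (420x560x3 uint8, red, green, blue), "fx", "fy", "cx", "cy" (pixels), "world_from_camera" (4x4, takes a point from camera to world coordinates); the wrist camera has in their place "T_tool_cam" (4x4, takes a point from camera to tool coordinates, whose origin is the TCP and whose axes are the flange's). Camera axes: x right, y down, z forward; pixel columns grow to the right and rows downward; lengths in m; the calibration is good to about 2 mm. A picture is of the moment at which its call begins: read the wrist's pose just before it. There is no depth.
- r.close_job(): hands the job in; it is judged then, once.
Trained networks look in the newest picture that a camera, given by its name, has taken for a name from the list of things; names that differ only in an ending like _2 or _b are one class to them, and where a whole thing is asked for, a point or a joint stands for the part that bears it (a point fixed in the world has none). Each returns a list of dicts, best first, with "score" (0 to 1); they miss things now and then, are a little off and sometimes report something else, mostly with a low value. They report only what shows in the picture. A call takes as long as a camera call.
- r.trace(label, camera): "pixels" (420x560 bool, what is visible of it) and "extent" ([left, top, right, bottom] in pixels, round what is visible of it).
The state is a dict: "time_s": time; "joints": joint angles; "qd": joint speeds; "joint_torque": joint torques, N m; "tcp_pos": TCP position; "eef_rot": TCP orientation; "contact_force": force on the tool from outside, world axes, zero at the start; "moment": the same for the moment, N m; "gripper_width": finger opening in m; "gripper_force": force on a finger pad.
Only numpy, scipy, OpenCV 4.12 (cv2) and the standard library are available. Lean on these libraries where they do the work, as an engineer would, in place of code of your own. Each camera call takes 0.05 s, during which the arm holds its last target. There are 200 camera calls.

## Working session

There is one attempt and no reset: what is moved stays moved. The work goes in short steps, Python scripts to look and compute and a tool call to move; the robot and the scene stay as the last step left them, time stands still between calls to the robot, and variables do not carry over. Pictures are saved under pics/ and viewed, at most 10 in all, crops included, and the job is handed in when it is done.

Besides the shell and the picture viewer there is one more tool, called as a command line: name --argument value ..., lists and objects as JSON in quotes. drive_tool: Moves the arm, as the interface text tells. Its arguments: {"type":"object","properties":{"commands":{"type":"array"},"grip_force":{"type":"number"}},"required":["commands"]}

```bash
mkdir -p pics
cat > h.py <<'E'
from plant import r
import numpy as np, cv2
def save(c,n): cv2.imwrite(f'pics/{n}.png',c['frame'][:,:,::-1])
def ray(c,u,v,z,M=None):
    M=c['world_from_camera'] if M is None else M
    M=np.array(M); d=M[:3,:3]@np.array([(u-c['cx'])/c['fx'],(v-c['cy'])/c['fy'],1]); o=M[:3,3]
    return o+d*(z-o[2])/d[2]
E
python3 - <<'E'
from h import *
s=r.get_state();print({k:np.round(v,3).tolist() for k,v in s.items()})
for n in('top','side'):
    c=r.capture(n);save(c,n);print(n,c['fx'],np.round(c['world_from_camera'],3).tolist())
    for l,z in(('applicator',.05),('dial_grip',.1),('immersion_oil',.05),('petri_1',.016),('coverglass_box',.014)):
        for t in r.trace(l,n)[:2]:
            v,u=np.nonzero(t['pixels']);print(l,round(t['score'],2),t['extent'],ray(c,u.mean(),v.mean(),z).round(3))
a=cv2.imread('pics/top.png');b=cv2.imread('pics/side.png')
E
```

```text
{'time_s': 0.0, 'joints': [-49.729, 20.593, 0.633, -0.021, -70.136, -16.505], 'qd': [-0.166, 0.024, -0.001, -0.028, -0.028, -0.032], 'joint_torque': [-0.0, -58.272, 29.306, 6.997, 0.007, -0.0], 'tcp_pos': [0.272, -0.617, 0.226], 'eef_rot': [179.903, -0.008, -156.242], 'contact_force': [-0.384, 0.257, -0.434], 'moment': [0.001, 0.006, -0.033], 'gripper_force': 0.0, 'gripper_width': 0.088}
top 410.3563123243977 [[-0.028, -0.992, 0.124, 0.417], [-1.0, 0.027, -0.011, -0.114], [0.008, -0.124, -0.992, 0.944], [0.0, 0.0, 0.0, 1.0]]
applicator 0.86 [221.1, 178.1, 291.5, 256.0] [ 0.504 -0.067  0.05 ]
dial_grip 0.97 [232.1, 186.8, 262.8, 214.3] [ 0.533 -0.054  0.1  ]
petri_1 0.77 [284.7, 173.1, 313.7, 199.2] [ 0.574 -0.164  0.016]
coverglass_box 0.65 [233.9, 159.2, 254.0, 179.1] [ 0.616 -0.037  0.014]
side 462.1539886147768 [[-0.908, -0.171, 0.382, 0.223], [-0.419, 0.357, -0.835, 0.603], [0.006, -0.918, -0.396, 0.448], [0.0, 0.0, 0.0, 1.0]]
dial_grip 0.74 [256.0, 211.5, 293.8, 244.2] [ 0.519 -0.024  0.1  ]
```

Run:
```python
from h import *
a=cv2.imread('pics/top.png')[140:280,180:340];b=cv2.imread('pics/side.png')[140:340,180:440]
cv2.imwrite('pics/c1.png',np.hstack([cv2.resize(a,(400,350),interpolation=2),cv2.resize(b,(400,308),interpolation=2)[:308] if 0 else cv2.resize(b,(400,350),interpolation=2)]))
```

```text
(no output)
```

View pics/c1.png

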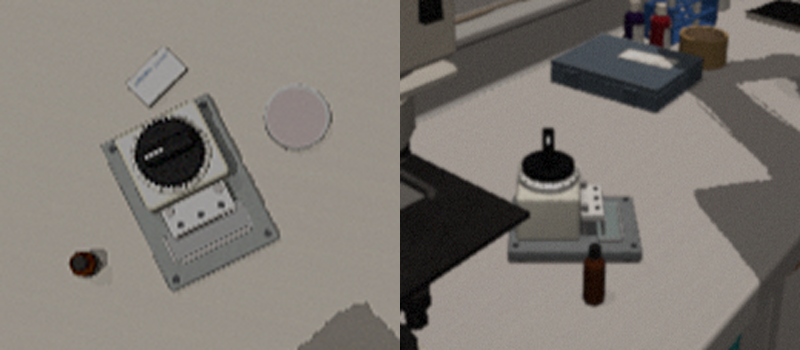

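View pics/side.png

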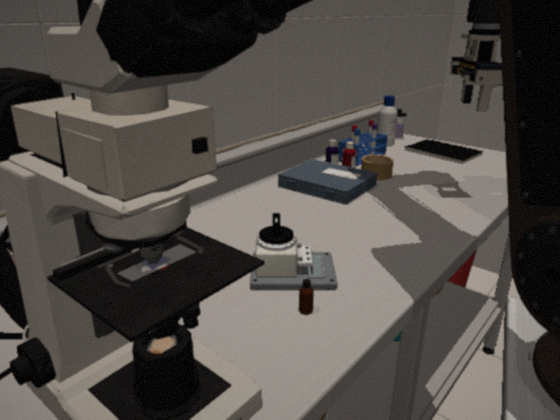

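Run:
```python
from h import *
c=r.capture('top');print(ray(c,248,201,.09),ray(c,247,200.5,.09))
# white line in top
print('bar ends',ray(c,241.2,201.6,.114),ray(c,258,195.5,.114))
s=r.capture('side');print(ray(s,276,238,.086),ray(s,277,214,.114))
w=r.capture('wrist');print(w['fx'],np.round(w['T_tool_cam'],3).tolist())
```

```text
[ 0.53200928 -0.05383914  0.09      ] [ 0.53312385 -0.05176141  0.09      ]
bar ends [ 0.52792535 -0.04166334  0.114     ] [ 0.53957285 -0.07614813  0.114     ]
[ 0.52231974 -0.02976673  0.086     ] [ 0.53665696 -0.06400057  0.114     ]
326.0263196639827 [[-0.0, -0.954, -0.298, 0.082], [1.0, -0.001, 0.001, 0.001], [-0.001, -0.298, 0.954, -0.159], [0.0, 0.0, 0.0, 1.0]]
```

drive_tool --commands '[{"tz":0.08,"turn":0.1},{"tx":0.05,"ty":0.1,"tz":0.15,"turn":0.2},{"tx":0.08,"ty":0.18,"tz":0.15,"turn":0.3},{"tx":0.11,"ty":0.26,"tz":0.15,"turn":0.4},{"tx":0.15,"ty":0.34,"tz":0.15,"turn":0.5},{"tx":0.18,"ty":0.42,"tz":0.15,"turn":0.6},{"tx":0.22,"ty":0.5,"tz":0.15,"turn":0.7},{"tx":0.25,"ty":0.58,"tz":0.15,"turn":0.8},{"tx":0.29,"ty":0.66,"tz":0.15,"turn":0.9},{"tx":0.33,"ty":0.74,"tz":0.15,"turn":0.9}]'

```text
invalid input
```

drive_tool --commands '[{"hand":0,"tx":0,"ty":0,"tz":0.08,"turn":0.09},{"hand":0,"tx":0.03,"ty":0.07,"tz":0.11,"turn":0.18},{"hand":0,"tx":0.06,"ty":0.14,"tz":0.13,"turn":0.27},{"hand":0,"tx":0.09,"ty":0.21,"tz":0.15,"turn":0.36},{"hand":0,"tx":0.12,"ty":0.28,"tz":0.15,"turn":0.45},{"hand":0,"tx":0.15,"ty":0.35,"tz":0.15,"turn":0.54},{"hand":0,"tx":0.18,"ty":0.42,"tz":0.15,"turn":0.63},{"hand":0,"tx":0.21,"ty":0.49,"tz":0.15,"turn":0.72},{"hand":0,"tx":0.24,"ty":0.56,"tz":0.15,"turn":0.81},{"hand":0,"tx":0.27,"ty":0.63,"tz":0.15,"turn":0.9}]' --grip_force 40

```text
time_s: 1.75
tcp_pos: [0.4343, -0.238, 0.317]
eef_rot: [-179.9, -0.0, -74.9]
contact_force: [1.0, -0.2, 1.2]
gripper_width: 0.0876
gripper_force: 0.0
```

drive_tool --commands '[{"hand":0,"tx":0.03,"ty":0.07,"tz":0,"turn":0},{"hand":0,"tx":0.07,"ty":0.14,"tz":0,"turn":0},{"hand":0,"tx":0.11,"ty":0.21,"tz":0,"turn":0},{"hand":0,"tx":0.14,"ty":0.27,"tz":0,"turn":0},{"hand":0,"tx":0.165,"ty":0.31,"tz":0,"turn":0},{"hand":0,"tx":0.165,"ty":0.31,"tz":-0.06,"turn":0},{"hand":0,"tx":0.165,"ty":0.31,"tz":-0.11,"turn":0},{"hand":0,"tx":0.165,"ty":0.31,"tz":-0.11,"turn":0},{"hand":0,"tx":0.165,"ty":0.31,"tz":-0.11,"turn":0}]'

```text
time_s: 2.65
tcp_pos: [0.5332, -0.054, 0.2513]
eef_rot: [180.0, -0.0, -75.2]
contact_force: [0.2, -0.2, 0.8]
gripper_width: 0.0871
gripper_force: 0.0
```

```bash
cat >> h.py <<'E'
from scipy.spatial.transform import Rotation as Ro
def wrist(n):
    s=r.get_state();w=r.capture('wrist');save(w,n)
    M=np.eye(4);M[:3,:3]=Ro.from_euler('xyz',s['eef_rot'],degrees=True).as_matrix();M[:3,3]=s['tcp_pos']
    w['world_from_camera']=M@np.array(w['T_tool_cam']);return s,w
E
python3 - <<'E'
from h import *
s,w=wrist('w1');print(s['tcp_pos'],s['eef_rot'],s['moment'],s['time_s'])
for t in r.trace('dial_grip','wrist')[:2]:
    v,u=np.nonzero(t['pixels']);print(t['score'],t['extent'],ray(w,u.mean(),v.mean(),.095))
E
```

```text
[ 0.53319909 -0.05402266  0.25134143] [ 1.79980384e+02 -4.37815681e-02 -7.52214338e+01] [-0.02519788  0.06507174 -0.00713361] 2.65
0.9 [247.4, 162.8, 304.1, 218.9] [ 0.53425833 -0.05606525  0.095     ]
```

View pics/w1.png

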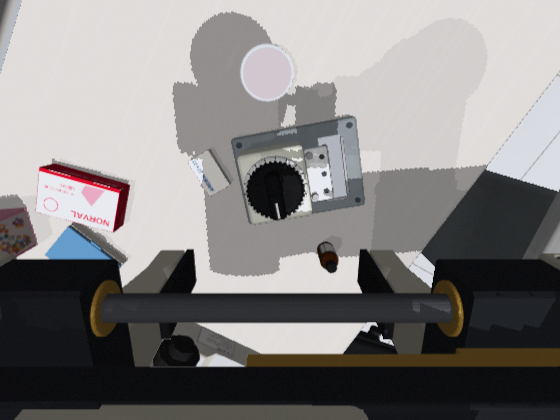

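Run:
```python
import cv2
a=cv2.imread('pics/w1.png')[145:235,225:345];cv2.imwrite('pics/w1c.png',cv2.resize(a,(800,600),interpolation=2))
```

```text
(no output)
```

View pics/w1c.png

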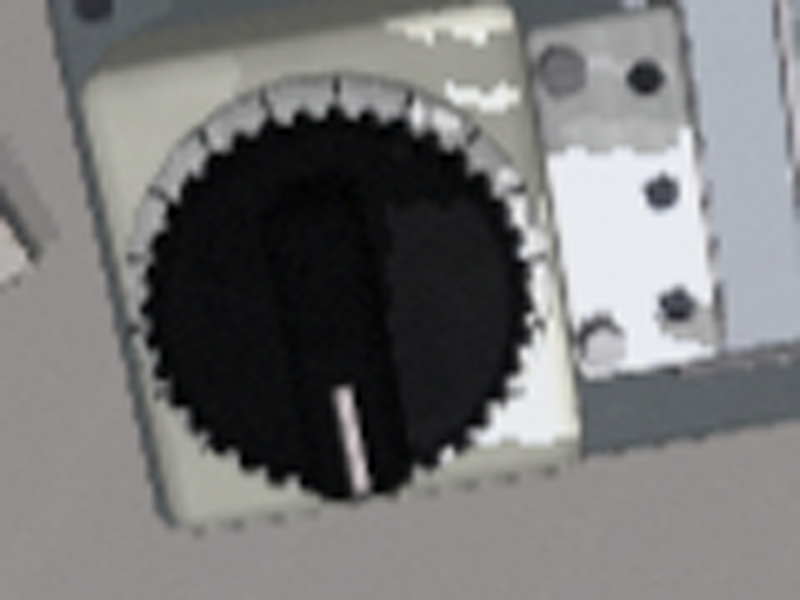

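Run:
```python
from h import *
s,w=wrist('w2')
f=lambda x,y,z:ray(w,225+x/6.6667-.4,145+y/6.6667-.4,z)
a,b=f(343,388,.114),f(360,492,.114);print(a,b,np.degrees(np.arctan2(*(b-a)[1::-1])),np.linalg.norm(b-a))
c=f(338,302,.086);print('disc',c)
e1,e2=f(322,185,.114),f(357,495,.114);print('bar',e1,e2,(e1+e2)/2,np.linalg.norm(e1-e2),np.degrees(np.arctan2(*(e2-e1)[1::-1])))
# base plate long edge: for yaw of applicator
print(f(338,302,.075)-c)
print(s['tcp_pos'])
```

```text
[ 0.53224854 -0.04741909  0.114     ] [ 0.52586757 -0.03284527  0.114     ] 113.64563351955587 0.015909523897101752
disc [ 0.53450193 -0.05265652  0.086     ]
bar [ 0.54253549 -0.07508204  0.114     ] [ 0.52617049 -0.0322891   0.114     ] [ 0.53435299 -0.05368557  0.114     ] 0.04581538247176516 110.92799507539483
[-0.00064618  0.00267776 -0.011     ]
[ 0.53404361 -0.05397588  0.25265646]
```

drive_tool --commands '[{"hand":0,"tx":0.002,"ty":0.001,"tz":-0.06,"turn":0.07},{"hand":0,"tx":0.002,"ty":0.001,"tz":-0.12,"turn":0.07},{"hand":0,"tx":0.002,"ty":0.001,"tz":-0.18,"turn":0.07},{"hand":0,"tx":0.002,"ty":0.001,"tz":-0.23,"turn":0.07},{"hand":0,"tx":0.002,"ty":0.001,"tz":-0.25,"turn":0.07},{"hand":0,"tx":0.002,"ty":0.001,"tz":-0.265,"turn":0.07},{"hand":0,"tx":0.002,"ty":0.001,"tz":-0.265,"turn":0.07},{"hand":0,"tx":0.002,"ty":0.001,"tz":-0.265,"turn":0.07}]'

```text
time_s: 3.6
tcp_pos: [0.5353, -0.053, 0.093]
eef_rot: [-179.9, -0.0, -68.9]
contact_force: [0.2, 0.1, -0.4]
gripper_width: 0.0878
gripper_force: 0.0
```

```bash
cat > st.py <<'E'
from h import *
S=[]
for i in range(5):
    r.capture('wrist');S.append(r.get_state())
m=lambda k:np.mean([x[k] for x in S],0).round(4)
e=np.std([x['moment'] for x in S],0)
print('t',S[-1]['time_s'],'tcp',m('tcp_pos'),'yaw',m('eef_rot')[2],'F',m('contact_force'),'M',m('moment'),'sd',e.round(4),'w',m('gripper_width'),'gf',m('gripper_force'),'j6',m('joints')[5],'tau6',m('joint_torque')[5])
E
python3 st.py
```

```text
t 3.85 tcp [ 0.535  -0.053   0.0928] yaw -68.9254 F [-0.029  -0.2783 -0.0431] M [-0.0251  0.1226  0.0044] sd [0.0225 0.0189 0.0112] w 0.0876 gf 0.0 j6 5.8141 tau6 0.0001
```

drive_tool --commands '[{"hand":1,"tx":0,"ty":0,"tz":0,"turn":0},{"hand":1,"tx":0,"ty":0,"tz":0,"turn":0},{"hand":1,"tx":0,"ty":0,"tz":0,"turn":0},{"hand":1,"tx":0,"ty":0,"tz":0,"turn":0},{"hand":1,"tx":0,"ty":0,"tz":0,"turn":0},{"hand":1,"tx":0,"ty":0,"tz":0,"turn":0},{"hand":1,"tx":0,"ty":0,"tz":0,"turn":0},{"hand":1,"tx":0,"ty":0,"tz":0,"turn":0},{"hand":1,"tx":0,"ty":0,"tz":0,"turn":0},{"hand":1,"tx":0,"ty":0,"tz":0,"turn":0}]' --grip_force 25

```text
time_s: 4.85
tcp_pos: [0.5343, -0.0531, 0.0916]
eef_rot: [-180.0, -0.0, -68.9]
contact_force: [0.4, 0.3, -2.3]
gripper_width: 0.0138
gripper_force: 24.7
```

```bash
python3 st.py
```

```text
t 5.1 tcp [ 0.5343 -0.0531  0.0916] yaw -68.9286 F [ 0.6362  0.0403 -0.6895] M [ 0.0095 -0.0722  0.039 ] sd [0.0324 0.0291 0.0189] w 0.0139 gf 24.576 j6 5.8168 tau6 -0.053
```

drive_tool --commands '[{"hand":1,"tx":0,"ty":0,"tz":0,"turn":0},{"hand":1,"tx":0,"ty":0,"tz":0,"turn":-0.04},{"hand":1,"tx":0,"ty":0,"tz":0,"turn":-0.08},{"hand":1,"tx":0,"ty":0,"tz":0,"turn":-0.12},{"hand":1,"tx":0,"ty":0,"tz":0,"turn":-0.16},{"hand":1,"tx":0,"ty":0,"tz":0,"turn":-0.2},{"hand":1,"tx":0,"ty":0,"tz":0,"turn":-0.23},{"hand":1,"tx":0,"ty":0,"tz":0,"turn":-0.25},{"hand":1,"tx":0,"ty":0,"tz":0,"turn":-0.26},{"hand":1,"tx":0,"ty":0,"tz":0,"turn":-0.26}]' --grip_force 45

```text
time_s: 6.1
tcp_pos: [0.5341, -0.0531, 0.0916]
eef_rot: [180.0, -0.0, -92.3]
contact_force: [-0.1, -0.4, 0.1]
gripper_width: 0.0141
gripper_force: 44.5
```

```bash
python3 st.py
```

```text
t 6.35 tcp [ 0.5342 -0.0532  0.0916] yaw -92.3022 F [0.2692 0.4422 0.3282] M [0.0872 0.0954 0.015 ] sd [0.0176 0.0408 0.0158] w 0.0137 gf 44.5319 j6 -17.5533 tau6 -0.051
```

drive_tool --commands '[{"hand":1,"tx":0,"ty":0,"tz":0,"turn":-0.03},{"hand":1,"tx":0,"ty":0,"tz":0,"turn":-0.06},{"hand":1,"tx":0,"ty":0,"tz":0,"turn":-0.09},{"hand":1,"tx":0,"ty":0,"tz":0,"turn":-0.12},{"hand":1,"tx":0,"ty":0,"tz":0,"turn":-0.15},{"hand":1,"tx":0,"ty":0,"tz":0,"turn":-0.17},{"hand":1,"tx":0,"ty":0,"tz":0,"turn":-0.19},{"hand":1,"tx":0,"ty":0,"tz":0,"turn":-0.21},{"hand":1,"tx":0,"ty":0,"tz":0,"turn":-0.22},{"hand":1,"tx":0,"ty":0,"tz":0,"turn":-0.22}]'

```text
time_s: 7.35
tcp_pos: [0.5341, -0.0531, 0.0915]
eef_rot: [180.0, -0.0, -112.1]
contact_force: [-0.9, 0.8, 0.7]
gripper_width: 0.0137
gripper_force: 44.5
```

```bash
python3 st.py
```

```text
t 7.6 tcp [ 0.5341 -0.0531  0.0916] yaw -112.0903 F [-1.0943  1.0288  0.3622] M [0.3094 0.4136 0.3093] sd [0.0346 0.0494 0.0249] w 0.0137 gf 44.5306 j6 -37.3451 tau6 -0.3202
```

drive_tool --commands '[{"hand":1,"tx":0,"ty":0,"tz":0,"turn":0.03},{"hand":1,"tx":0,"ty":0,"tz":0,"turn":0.08},{"hand":1,"tx":0,"ty":0,"tz":0,"turn":0.13},{"hand":1,"tx":0,"ty":0,"tz":0,"turn":0.18},{"hand":1,"tx":0,"ty":0,"tz":0,"turn":0.23},{"hand":1,"tx":0,"ty":0,"tz":0,"turn":0.28},{"hand":1,"tx":0,"ty":0,"tz":0,"turn":0.33},{"hand":1,"tx":0,"ty":0,"tz":0,"turn":0.38},{"hand":1,"tx":0,"ty":0,"tz":0,"turn":0.43},{"hand":1,"tx":0,"ty":0,"tz":0,"turn":0.48}]'

```text
time_s: 8.6
tcp_pos: [0.5344, -0.0531, 0.0916]
eef_rot: [-180.0, -0.0, -68.8]
contact_force: [-0.1, 0.7, 0.5]
gripper_width: 0.0137
gripper_force: 44.5
```

drive_tool --commands '[{"hand":1,"tx":0,"ty":0,"tz":0,"turn":0.05},{"hand":1,"tx":0,"ty":0,"tz":0,"turn":0.1},{"hand":1,"tx":0,"ty":0,"tz":0,"turn":0.15},{"hand":1,"tx":0,"ty":0,"tz":0,"turn":0.2},{"hand":1,"tx":0,"ty":0,"tz":0,"turn":0.25},{"hand":1,"tx":0,"ty":0,"tz":0,"turn":0.3},{"hand":1,"tx":0,"ty":0,"tz":0,"turn":0.35},{"hand":1,"tx":0,"ty":0,"tz":0,"turn":0.4},{"hand":1,"tx":0,"ty":0,"tz":0,"turn":0.44},{"hand":1,"tx":0,"ty":0,"tz":0,"turn":0.46}]'

```text
time_s: 9.6
tcp_pos: [0.5346, -0.053, 0.0916]
eef_rot: [-180.0, -0.0, -27.4]
contact_force: [0.2, 0.5, -0.8]
gripper_width: 0.0138
gripper_force: 44.5
```

```bash
python3 st.py
```

```text
t 9.85 tcp [ 0.5345 -0.053   0.0916] yaw -27.5247 F [ 0.787   0.5494 -1.262 ] M [ 0.3037 -0.1939  0.064 ] sd [0.0432 0.1078 0.0417] w 0.0137 gf 44.5207 j6 47.2262 tau6 0.0647
```

drive_tool --commands '[{"hand":0,"tx":0,"ty":0,"tz":0,"turn":0},{"hand":0,"tx":0,"ty":0,"tz":0,"turn":0},{"hand":0,"tx":0,"ty":0,"tz":0,"turn":0},{"hand":0,"tx":0,"ty":0,"tz":0,"turn":0},{"hand":0,"tx":0,"ty":0,"tz":0,"turn":0},{"hand":0,"tx":0,"ty":0,"tz":0,"turn":0},{"hand":0,"tx":0,"ty":0,"tz":0,"turn":0},{"hand":0,"tx":0,"ty":0,"tz":0.02,"turn":0},{"hand":0,"tx":0,"ty":0,"tz":0.05,"turn":0},{"hand":0,"tx":0,"ty":0,"tz":0.09,"turn":0}]'

```text
time_s: 10.85
tcp_pos: [0.5337, -0.0533, 0.1462]
eef_rot: [179.9, 0.1, -27.5]
contact_force: [0.5, -0.1, 0.0]
gripper_width: 0.0858
gripper_force: 0.0
```

drive_tool --commands '[{"hand":0,"tx":0,"ty":0,"tz":0.05,"turn":-0.09},{"hand":0,"tx":0,"ty":0,"tz":0.1,"turn":-0.18},{"hand":0,"tx":0,"ty":0,"tz":0.15,"turn":-0.27},{"hand":0,"tx":0,"ty":0,"tz":0.18,"turn":-0.36},{"hand":0,"tx":0,"ty":0,"tz":0.18,"turn":-0.45},{"hand":0,"tx":0,"ty":0,"tz":0.18,"turn":-0.5},{"hand":0,"tx":0,"ty":0,"tz":0.18,"turn":-0.5},{"hand":0,"tx":0,"ty":0,"tz":0.18,"turn":-0.5}]'

```text
time_s: 11.65
tcp_pos: [0.5342, -0.0532, 0.2542]
eef_rot: [-180.0, -0.0, -72.4]
contact_force: [0.2, 0.4, -0.3]
gripper_width: 0.088
gripper_force: 0.0
```

Run:
```python
from h import *
s,w=wrist('w3');print(s['tcp_pos'],s['eef_rot'],s['time_s'])
a=w['frame'][145:235,225:345,::-1]
cv2.imwrite('pics/w3c.png',cv2.resize(a,(800,600),interpolation=2))
```

```text
[ 0.53415892 -0.05318129  0.25415426] [-1.79968329e+02 -4.81292183e-03 -7.23876570e+01] 11.65
```

View pics/w3c.png

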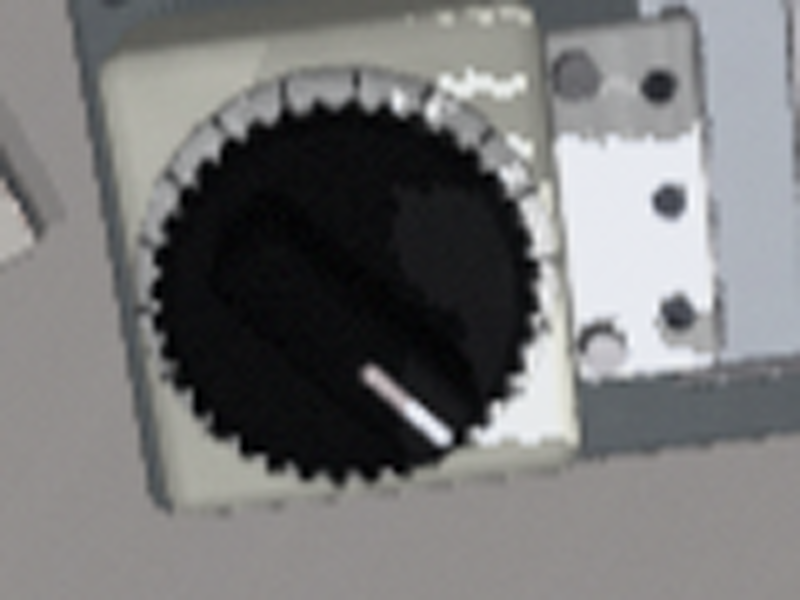

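Run:
```python
from h import *
s,w=wrist('w4')
f=lambda x,y,z:ray(w,225+x/6.6667-.4,145+y/6.6667-.4,z)
a,b=f(367,370,.114),f(450,440,.114);print(np.degrees(np.arctan2(*(b-a)[1::-1])))
for l,z in(('immersion_oil',.05),('petri_1',.016),('coverglass_box',.014)):
    for n in('top','wrist'):
        c=r.capture(n) if n=='top' else wrist('w5')[1]
        for t in r.trace(l,n)[:1]:
            v,u=np.nonzero(t['pixels']);print(l,n,round(t['score'],2),ray(c,u.mean(),v.mean(),z).round(3))
```

```text
156.41058470675617
immersion_oil top 0.52 [0.443 0.025 0.05 ]
immersion_oil wrist 0.91 [0.449 0.019 0.05 ]
petri_1 top 0.63 [ 0.574 -0.164  0.016]
petri_1 wrist 0.69 [ 0.573 -0.166  0.016]
coverglass_box wrist 0.69 [ 0.613 -0.037  0.014]
```

```bash
python3 -c "
from plant import r
print(r.close_job())"
```

```text
the job is handed in; nothing more can be done
None
```

The job is handed in: the dial met its stop two clicks clockwise (about 0.3 N m, under the 0.39 N m limit), was turned back four clicks (80°) and released; a camera check put it within about 3° of the expected angle, and the dish, oil bottle and carton showed no sign of having moved.

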